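# Wedge the rocking drawer cabinet

## Robot

A 6-joint arm with a two-finger parallel gripper is mounted at the origin on the work surface. World frame = base frame: x ahead of the robot, y to its left, z up, the work surface at z = 0. Lengths are in m, angles in rad, forces in N, time in s.
With the tool pointing down it reaches from about 0.425 to 0.95 m from the base axis. Payload 3.5 kg.
Tool frame: the origin (TCP) lies at the very end of the fingers, on their centre line; the grasp point (between the pads) lies 19 mm behind it; z points along the fingers, y is the direction in which the jaws open and shut (so a half turn about z gives the same grasp; the last joint's range is limited). The gripper opens to 85 mm and grips with 20 to 120 N. Pads are 22 mm wide; open, the fingers measure 114 mm over their backs; the gripper's body (76 mm by 85 mm) begins 54 mm behind the grasp point. The pads swing forward as they close: fully open they stand 13 mm farther back than shut.
Start: joints at [-0.15, 0.286, 1.577, -0, 1.279, -0.15], TCP at [0.675, 0, 0.231] pointing down, gripper open.
Joint ranges: [-2.77, 2.77], [-0.9, 2.22], [0.21, 2.48], [-1.53, 4.67], [0.24, 2.81], [-2.84, 2.84]. Speed limits (rad/s): [2.79, 2.79, 3.14, 3.14, 3.14, 3.14].

## Interface

Orientations are given as [roll, pitch, yaw] about the fixed x, y, z axes, in that order (R = Rz(yaw) Ry(pitch) Rx(roll)).
In Python, from workcell import manip, capture gives the robot as it stands.
- The arm moves only by the shell command python3 -m inch 'ROWS' [FORCE]. ROWS is JSON, a list that holds one entry, the list of rows, each a list of 7 numbers: the shift along the tool's x, y, z scaled (see below), then the turn, a rotation vector about the tool's x, y, z scaled (see below), then the opening, from 0 (shut) to 1 (fully open). A call has 1 to 10 rows; each row is the pose to reach, as a shift and turn from the pose commanded when the call began, along the tool's axes at that moment; what a row does not reach only later rows make up. The controller multiplies each number of a shift by 0.25 m and each number of a turn by pi/4 rad. A row lasts 1/10 s, in which the tool goes at most 50 mm and 8.59 degrees, less where a joint would pass 70% of its speed; a pose out of reach is approached as far as the arm can. A call with a number of a shift or a turn outside -1 to 1 is refused whole. A call with a gripper value outside its range is refused whole. The fingers move at their own pace and stop on an object; FORCE is the grip in N (left out, the last holds). Time passes only in rows, so rows that repeat a pose let the fingers close. It gives the time, the measured TCP pose, the force and the opening at its end, in the units of the state.
- manip.observe(): the state, without advancing time (a new reading comes with each control period).
- capture(name): name is "scene" or "side" or "wrist"; returns a dict with "frame" (420x560x3 uint8, red, green, blue), "intrinsics" (3x3 intrinsics, pixels), "position" and "orientation" of the camera in the world. Camera axes: x right, y up, looking along -z (the intrinsics and any distortion apply to the point x, -y, -z); pixel columns grow to the right and rows downward; lengths in m; the calibration is good to about 2 mm. A picture is of the moment at which its call begins. There is no depth.
- manip.finish_job(): hands the job in, once; it reports no verdict.
The state is a dict: "clock": time; "joints": joint angles; "dq": joint speeds; "joint_torque": joint torques, N m; "tcp_pos": TCP position; "ee_rot": TCP orientation; "ft_force": force on the tool from outside, world axes, zero at the start; "torque": the same for the moment, N m; "finger_gap": finger opening in m.
Only numpy, scipy, OpenCV 4.12 (cv2) and the standard library are available. Lean on these libraries where they do the work, as an engineer would, in place of code of your own. Each camera call takes 0.05 s, during which the arm holds its last target.

## Task

The little drawer cabinet on the worktop rocks because the foot at its front right corner (as the robot sees it) is too short. Using only your fingertips, push the rubber wedge along the worktop, thin end first, under that foot until the cabinet stands level and no longer rocks, then press firmly down on the top of the cabinet at that corner and finish while still pressing, so that the weight is felt to go through the wedge. Do not lift or carry anything, and leave the cabinet and the things around it where they stand.

Things in the scene. Friction and masses are not known exactly. Their poses are not given: they have to be found in the camera images.
- cabinet: White drawer cabinet, loose, 2 to 3 kg: closed box 200 (x) x 280 (y) mm, underside 42 mm and flat top 115 mm above the worktop, on four feet on brackets outside its front (-x, drawers, towards the robot) and back, at x = +-120, y = +-125 mm. Origin at worktop level under its middle; x to its back, y to its left as the robot sees it, z up. At rest it stands level on the three good feet.
- foot_top (a point): Top of the short foot's stem, at x = -120, y = -125 mm on the cabinet, 56 mm above the worktop, seen from above. Straight below it the foot ends in a rubber ball of 24 mm diameter that hangs 6 to 13 mm (unknown) above the worktop. The stem is 14 mm thick.
- press_corner (a point): Where to press, with 8 to 20 N: on the flat top 20 mm from its front and 20 mm from its right side, near the short foot; 115 mm above the worktop when level. Over 1 to 5 N here tips the cabinet until the short foot lands (0.03 rad or more without the wedge); the point sinks by about 0.8 of the gap under the foot. Let go, it tips back level.
- wedge: Loose dark rubber wedge, 0.16 kg, 130 mm long (x), 70 mm wide (y), 3 mm thick at the thin end (+x) rising evenly to 20 mm at the upright back face (-x). Origin in the middle of its flat underside; z up. It lies before the cabinet, thin end roughly towards the short foot. It slides with about 1 N; the push rises once it jams under the foot (6 N is snug), and it stays where it is left.
- wedge_back (a point): Middle of the wedge's back face (70 mm wide, 20 mm high), 10 mm above its underside: the face to push.
- wedge_tip (a point): Middle of the wedge's thin edge, at its underside.
- jar: Bystander: white jar with a lid, 64 mm across, 85 mm tall, standing. Origin under its middle.
- cup: Bystander: small white open dosing cup, 52 mm across, 60 mm tall, standing. Origin under its middle.
- tray: Bystander: white tray 180 x 150 x 50 mm with blue divider cards up to 80 mm high. Origin under its middle.
Mind the look-alikes: they are no part of the job. What is shaped like the wedge but green or orange is not meant.

How it is judged:
At the end, for the whole second after the job is handed in: Fingers keep pressing the cabinet top with over 5 N within 40 mm of the corner point; meanwhile the cabinet is at rest, level within 0.012 rad, and within 30 mm of its start, and the wedge lies under the short foot, bearing over 1 N (contact force between the fingers and cabinet above 5 N and horizontal distance between the grasp point and press_corner below 0.04 m and z of the grasp point in the frame of cabinet above 0.117 m and angle between cabinet's own z axis and vertical below 0.012 rad and contact force between wedge and cabinet above 1 N and y of foot_top in the frame of wedge between -0.033 and 0.033 m and distance of cabinet from where it was at the start of the episode below 0.03 m and linear speed of each of cabinet, wedge below 0.01 m/s); the arm keeps its last pose, push and grip.
It fails at once if the wedge is lifted or tipped up (height (world z) of wedge above 0.015 m or angle between wedge's own z axis and vertical above 0.35 rad).
It fails at once if the cabinet is lifted or tipped over (height (world z) of cabinet above 0.02 m or angle between cabinet's own z axis and vertical above 0.2 rad).
It fails at once if the jar, cup or tray is moved more than 30 mm or knocked over (distance of any of jar, cup, tray from where it was at the start of the episode above 0.03 m or angle between any of jar, cup, tray's own z axis and vertical above 0.4 rad).
It also fails if it takes over 48 s, if anything falls off the work surface, if the arm or the gripper's body presses on something with over 40 N, if the wrist force passes 120 N, or if a joint passes its speed limit or range.

## Working session

There is one attempt and no reset: what is moved stays moved. The work goes in short steps, Python scripts to look and compute and a shell command to move; the robot and the scene stay as the last step left them, time stands still between calls to the robot, and variables do not carry over. Pictures are saved under pics/ and viewed, and the job is handed in when it is done.

```bash
mkdir -p pics; ls
python3 - <<'E'
from workcell import manip, capture
import cv2
s=manip.observe();print(s)
for n in("scene","side","wrist"):
    c=capture(n);cv2.imwrite(f"pics/{n}0.png",c["frame"][:,:,::-1]);print(n,c["intrinsics"],c["position"],c["orientation"])
E
```

```text
pics
{'clock': 0.0, 'joints': array([-1.50016358e-01,  2.87173271e-01,  1.57812772e+00,  1.46785530e-06,
        1.27860662e+00, -1.49993834e-01]), 'dq': array([ 0.00131922,  0.00071693, -0.00199596,  0.00035401, -0.00098499,
        0.00101925]), 'joint_torque': array([-1.79628755e-04, -4.05981302e+01, -2.92628127e+01, -1.54224781e-04,
        5.81841552e-03,  3.74769741e-06]), 'tcp_pos': array([6.74362626e-01, 1.15245956e-04, 2.29968784e-01]), 'ee_rot': array([-3.13930389e+00, -3.47318539e-04,  1.57077298e+00]), 'ft_force': array([-0.44696646,  1.71244092,  0.69637577]), 'torque': array([-0.00686   ,  0.02900393,  0.04946024]), 'finger_gap': 0.08505910767593095}
scene [[435.85825592   0.         271.29766255]
 [  0.         435.85825592 203.16067503]
 [  0.           0.           1.        ]] [ 0.91855315 -0.45501635  0.82420328] [ 0.69695218 -0.01408379  0.75922812]
side [[459.24208312   0.         279.54899009]
 [  0.         459.24208312 207.34836872]
 [  0.           0.           1.        ]] [ 0.51371563 -0.69072572  0.94020414] [ 0.68484361  0.00432649 -0.00508252]
wrist [[325.29388031   0.         282.2134736 ]
 [  0.         325.29388031 211.95728849]
 [  0.           0.           1.        ]] [0.67481632 0.07975478 0.37267503] [-3.14762307e-01  1.65504831e-03  1.65145595e-04]
```

View pics/scene0.png

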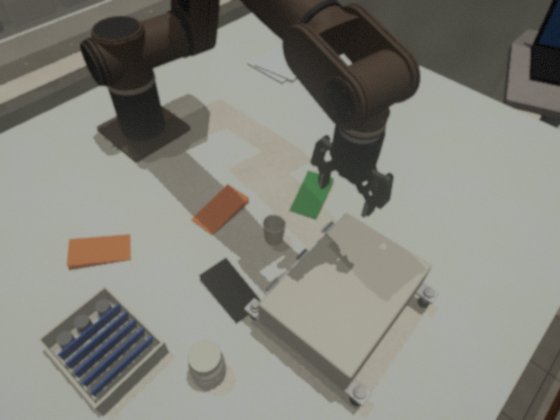

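View pics/side0.png

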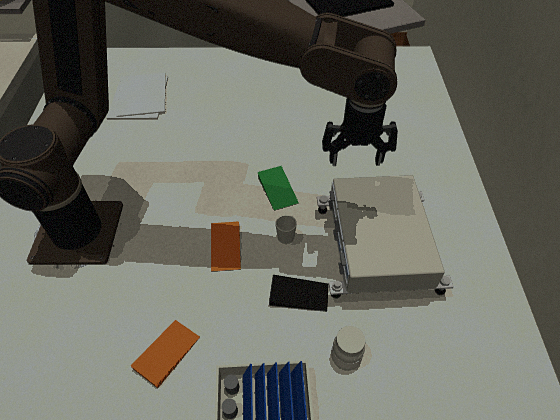

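View pics/wrist0.png

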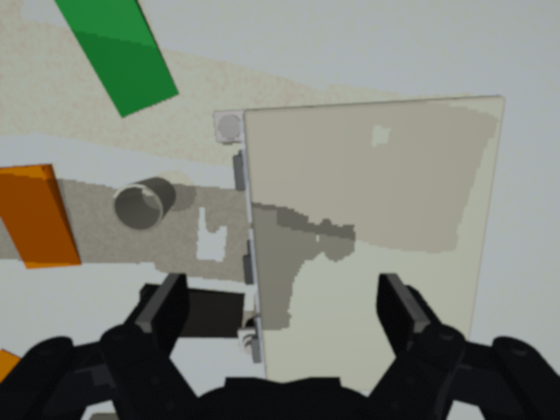

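The black wedge is in side view at about (300,293), just in front of the foot at (336,289). The green and orange pieces are the look-alikes. I'll enlarge the area around the foot.

```bash
cat > h.py <<'E'
from workcell import manip, capture
import cv2, numpy as np
from scipy.spatial.transform import Rotation as R
def crop(n,x0,y0,x1,y1,k,name):
    f=capture(n)["frame"][y0:y1,x0:x1,::-1]
    f=np.clip(f.astype(float)*1.3,0,255).astype(np.uint8)
    f=cv2.resize(f,None,fx=k,fy=k,interpolation=cv2.INTER_CUBIC)
    for u in range((x0+9)//10*10,x1,10):
        cv2.line(f,((u-x0)*k,0),((u-x0)*k,4 if u%50 else 14),(0,0,255),1)
        if u%20==0: cv2.putText(f,str(u),((u-x0)*k,24),0,.35,(0,0,255),1)
    for v in range((y0+9)//10*10,y1,10):
        cv2.line(f,(0,(v-y0)*k),(4,(v-y0)*k),(0,0,255),1)
        if v%20==0: cv2.putText(f,str(v),(6,(v-y0)*k+4),0,.35,(0,0,255),1)
    cv2.imwrite("pics/"+name,f)
def ray(c,u,v,z):
    K=c["intrinsics"];d=np.linalg.solve(K,[u,v,1.]);d=R.from_euler("xyz",c["orientation"]).as_matrix()@[d[0],-d[1],-d[2]]
    p=np.array(c["position"]);return p+d*(z-p[2])/d[2]
def proj(c,P):
    q=R.from_euler("xyz",c["orientation"]).as_matrix().T@(np.array(P)-c["position"])
    h=c["intrinsics"]@[q[0],-q[1],-q[2]];return h[:2]/h[2]
E
python3 - <<'E'
from h import *
crop("scene",190,210,450,410,3,"s1.png")
crop("side",260,160,460,380,3,"d1.png")
E
```

```text
(no output)
```

View pics/s1.png

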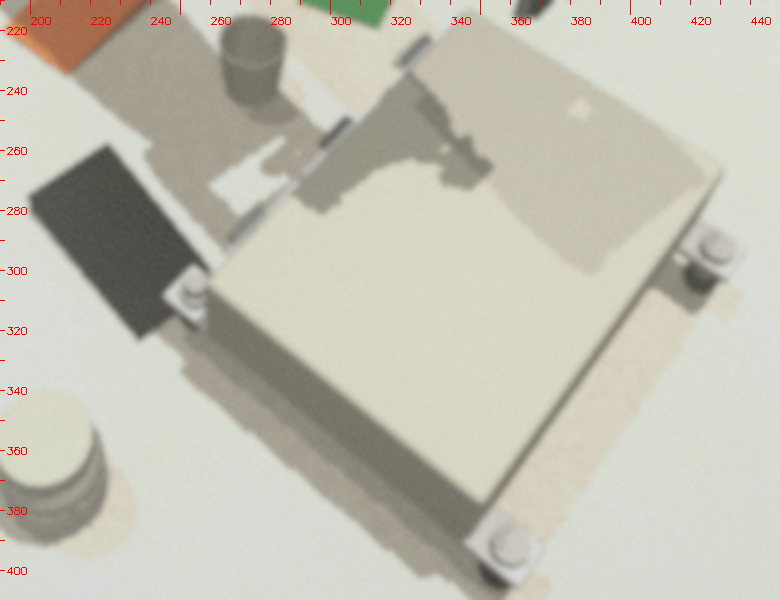

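View pics/d1.png

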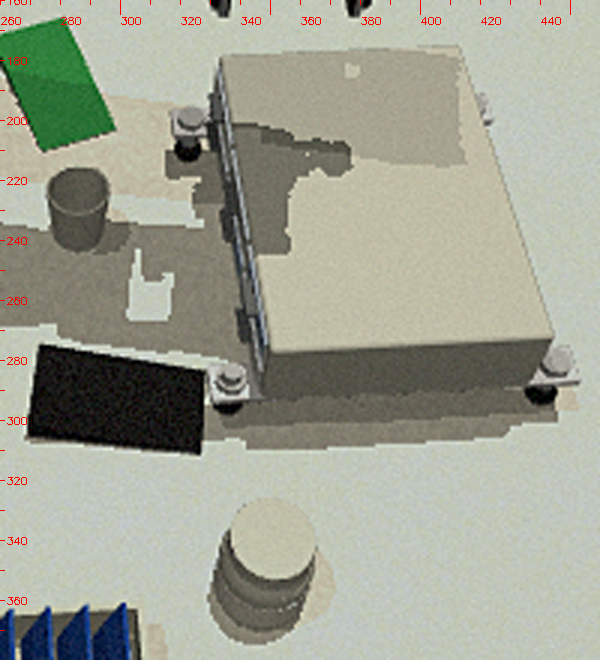

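Run:
```python
from h import *
np.set_printoptions(precision=4,suppress=True)
d=capture("side");s=capture("scene")
for n,z,a,b in [("cFR",.115,(349.3,277.3),(260.7,305)),("cBR",.115,(444.3,271.7),(351.3,378)),("cBL",.115,(412.7,175.3),(430.7,266.7)),("cFL",.115,(333.7,179.3),(346,213.3)),
 ("foot",.056,(337.3,283),(255.3,304)),("wBL",.02,(273,274.7),(226,258.3)),("wBR",.02,(269,306),(200,275.7)),("wTR",.003,(327,311.3),(236,323.3)),("wTL",.003,(328.3,283.7),(260.3,299))]:
    print(n,ray(d,*a,z),ray(s,*b,z))
print("jar",ray(d,351,339,.085),ray(s,204,355,.085));print("cup",ray(d,286,219,.06),ray(s,274,219,.06))
```

```text
cFR [ 0.6564 -0.2042  0.115 ] [ 0.6658 -0.2015  0.115 ]
cBR [ 0.855  -0.1924  0.115 ] [ 0.8585 -0.1921  0.115 ]
cBL [0.8411 0.082  0.115 ] [0.8432 0.0796 0.115 ]
cFL [0.6462 0.0705 0.115 ] [0.648  0.0712 0.115 ]
foot [ 0.6389 -0.1835  0.056 ] [ 0.6358 -0.1861  0.056 ]
wBL [ 0.4974 -0.14    0.02  ] [ 0.5003 -0.1407  0.02  ]
wBR [ 0.4889 -0.2193  0.02  ] [ 0.4928 -0.2081  0.02  ]
wTR [ 0.6175 -0.2245  0.003 ] [ 0.6183 -0.2241  0.003 ]
wTL [ 0.6254 -0.1548  0.003 ] [ 0.6158 -0.1524  0.003 ]
jar [ 0.651  -0.3244  0.085 ] [ 0.6505 -0.3246  0.085 ]
cup [ 0.529  -0.0084  0.06  ] [ 0.5218 -0.0126  0.06  ]
```

```bash
python3 -m inch '[[[-0.684,-0.828,0,0,0,-0.927,0.3],[-0.684,-0.828,0,0,0,-0.927,0.3],[-0.684,-0.828,0,0,0,-0.927,0.3],[-0.684,-0.828,0,0,0,-0.927,0.3],[-0.684,-0.828,0,0,0,-0.927,0.3],[-0.684,-0.828,0,0,0,-0.927,0.3],[-0.684,-0.828,0,0,0,-0.927,0.3],[-0.684,-0.828,0,0,0,-0.927,0.3],[-0.684,-0.828,0,0,0,-0.927,0.3]]]' 40
python3 -m inch '[[[0,0,0,0,0,-0.927,0.3],[0,0,0,0,0,-0.927,0.3],[0,0,0,0,0,-0.927,0.3],[0,0,0,0,0,-0.927,0.3],[0,0,0,0,0,-0.927,0.3],[0,0,0,0,0,-0.927,0.3],[0,0,0,0,0,-0.927,0.3]]]'
python3 -m inch '[[[0,0,0.5,0,0,0,0.3],[0,0,0.7,0,0,0,0.3],[0,0,0.76,0,0,0,0.3],[0,0,0.76,0,0,0,0.3]]]'
python3 - <<'E'
from h import *
print(manip.observe())
crop("side",180,160,380,360,3,"d2.png")
crop("scene",150,160,310,350,3,"s2.png")
E
```

```text
clock: 1.25
tcp_pos: [0.4687, -0.1705, 0.2315]
ee_rot: [3.141, 0.0, 2.3]
ft_force: [-1.0, -0.4, -0.0]
finger_gap: 0.0256
clock: 1.95
tcp_pos: [0.4686, -0.1703, 0.2312]
ee_rot: [3.141, -0.0, 3.026]
ft_force: [0.2, 0.1, -0.1]
finger_gap: 0.0256
clock: 2.35
tcp_pos: [0.4672, -0.17, 0.0387]
ee_rot: [3.141, -0.002, 3.025]
ft_force: [0.2, 0.4, 0.0]
finger_gap: 0.0256
{'clock': 2.35, 'joints': array([-5.53372136e-01,  1.53680282e-01,  2.13022113e+00,  8.25713563e-05,
        8.59625160e-01, -2.00771639e+00]), 'dq': array([-1.30248370e-03,  6.98954158e-01,  1.06576208e-01, -7.88551591e-04,
       -8.29666580e-01,  2.47352015e-04]), 'joint_torque': array([ 1.59544456e-01, -3.20378029e+01, -2.25929385e+01, -1.43547208e-03,
        4.43659835e-01, -1.11171179e-06]), 'tcp_pos': array([ 0.46723305, -0.17001677,  0.03867782]), 'ee_rot': array([ 3.14071773e+00, -1.72581637e-03,  3.02508738e+00]), 'ft_force': array([0.21497593, 0.36193733, 0.01712649]), 'torque': array([0.03266413, 0.01166007, 0.03294183]), 'finger_gap': 0.025591001312741477}
```

View pics/d2.png

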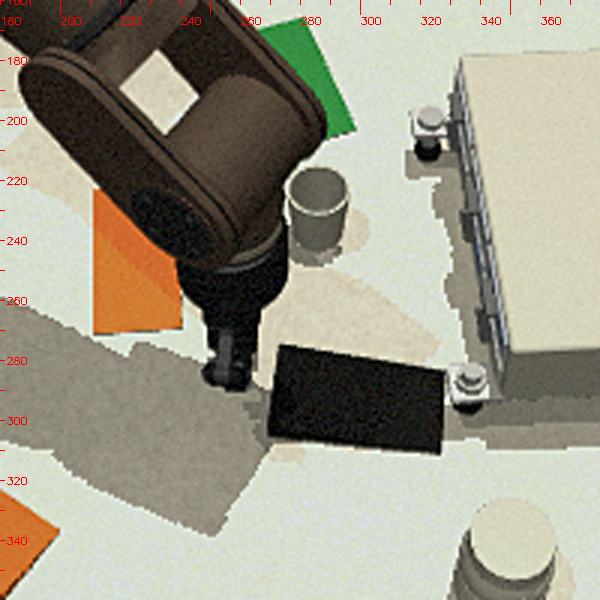

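View pics/s2.png

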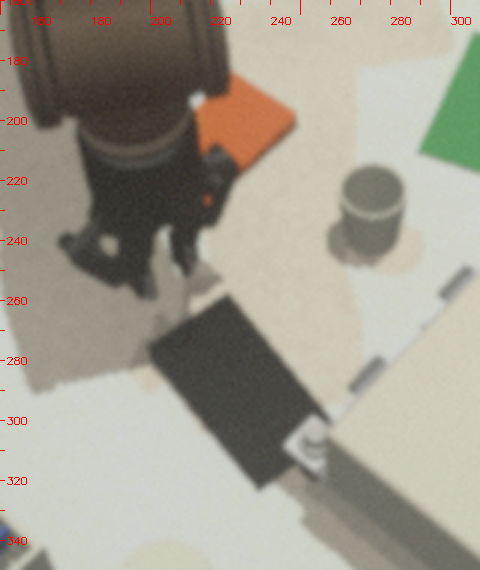

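The fingers sit just behind the black wedge's back face, centred on it (side crop: fingers at about (260,283), back face at x≈270). Next I lower them.

```bash
python3 -m inch '[[[0,0,0.06,0,0,0,0.3],[0,0,0.1,0,0,0,0.3],[0,0,0.128,0,0,0,0.3],[0,0,0.128,0,0,0,0.3]]]'
python3 - <<'E'
from h import *
crop("side",180,200,380,360,3,"d3.png")
crop("scene",150,160,310,350,3,"s3.png")
E
```

```text
clock: 2.85
tcp_pos: [0.4682, -0.171, 0.0097]
ee_rot: [-3.142, 0.0, 3.027]
ft_force: [0.0, -0.1, 0.3]
finger_gap: 0.0255
```

View pics/s3.png

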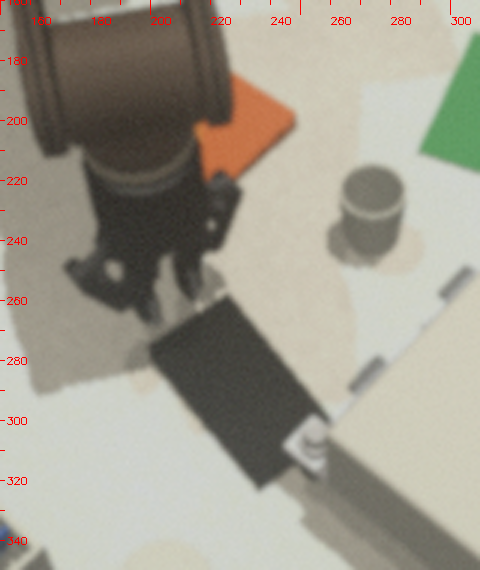

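View pics/d3.png

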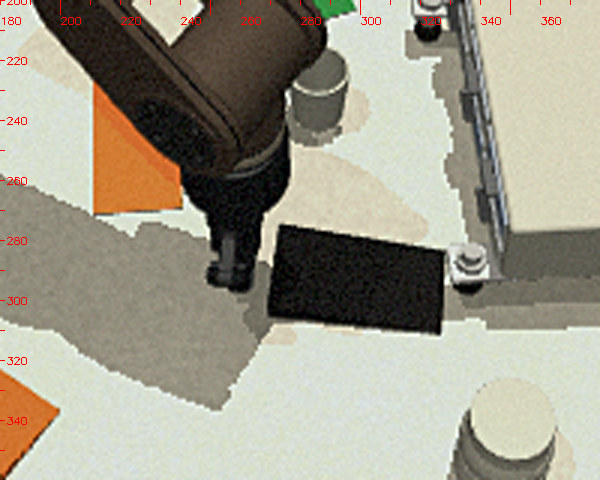

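```bash
python3 -m inch '[[[-0.02,0,0,0,0,0,0.3],[-0.04,0,0,0,0,0,0.3],[-0.06,0,0,0,0,0,0.3],[-0.08,0,0,0,0,0,0.3],[-0.1,0,0,0,0,0,0.3],[-0.12,0,0,0,0,0,0.3],[-0.14,0,0,0,0,0,0.3],[-0.16,0,0,0,0,0,0.3],[-0.16,0,0,0,0,0,0.3]]]'
python3 - <<'E'
from h import *
print(manip.observe()["ft_force"])
crop("side",220,200,380,360,3,"d4.png")
crop("scene",150,160,310,350,3,"s4.png")
E
```

```text
clock: 3.85
tcp_pos: [0.5088, -0.1758, 0.0095]
ee_rot: [-3.141, 0.002, 3.027]
ft_force: [-0.1, -0.3, 0.6]
finger_gap: 0.0258
[-0.1282938  -0.34965901  0.56900934]
```

View pics/s4.png

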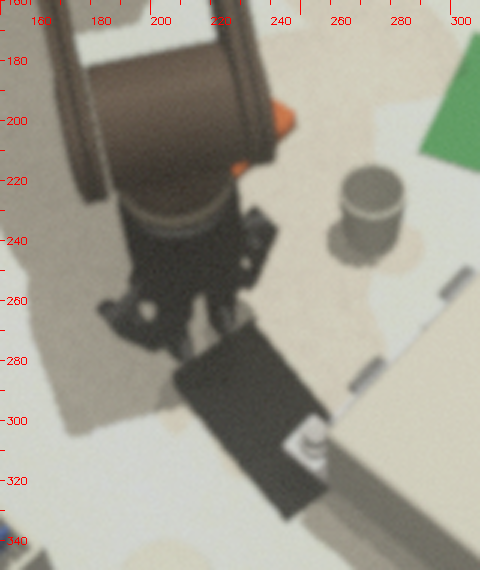

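View pics/d4.png

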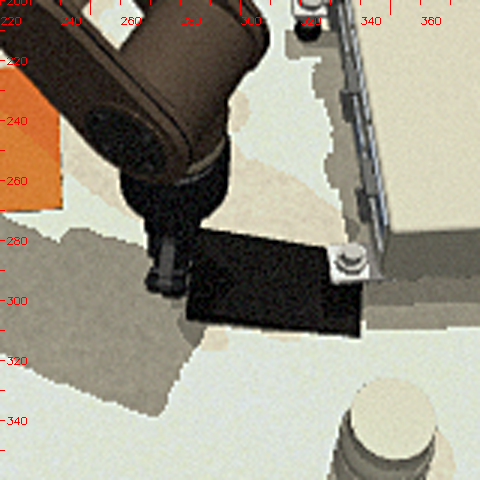

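The wedge slid straight and its tip is now just past the foot. I'll keep pushing slowly and watch the force.

```bash
python3 -m inch '[[[-0.01,0,0,0,0,0,0.3],[-0.02,0,0,0,0,0,0.3],[-0.03,0,0,0,0,0,0.3],[-0.04,0,0,0,0,0,0.3]]]'
python3 -m inch '[[[-0.008,0,0,0,0,0,0.3],[-0.016,0,0,0,0,0,0.3],[-0.024,0,0,0,0,0,0.3]]]'
python3 -m inch '[[[-0.008,0,0,0,0,0,0.3],[-0.016,0,0,0,0,0,0.3],[-0.024,0,0,0,0,0,0.3]]]'
```

```text
clock: 4.35
tcp_pos: [0.5177, -0.1767, 0.0092]
ee_rot: [3.141, -0.0, 3.027]
ft_force: [-0.4, 0.2, -0.5]
finger_gap: 0.0253
clock: 4.65
tcp_pos: [0.5237, -0.1774, 0.0093]
ee_rot: [3.142, -0.0, 3.027]
ft_force: [0.2, -0.5, -0.4]
finger_gap: 0.0257
clock: 4.95
tcp_pos: [0.5297, -0.1781, 0.0093]
ee_rot: [-3.142, 0.0, 3.027]
ft_force: [-0.2, 0.2, -0.0]
finger_gap: 0.0252
```

```bash
python3 -m inch '[[[-0.008,0,0,0,0,0,0.3],[-0.016,0,0,0,0,0,0.3]]]'
python3 -m inch '[[[-0.008,0,0,0,0,0,0.3],[-0.016,0,0,0,0,0,0.3]]]'
python3 -m inch '[[[-0.008,0,0,0,0,0,0.3],[-0.016,0,0,0,0,0,0.3]]]'
python3 - <<'E'
from h import *
print(manip.observe()["ft_force"])
crop("side",220,200,380,360,3,"d5.png")
crop("scene",150,160,310,350,3,"s5.png")
E
```

```text
clock: 5.15
tcp_pos: [0.5337, -0.1785, 0.0093]
ee_rot: [3.142, -0.0, 3.027]
ft_force: [-0.4, -0.4, -0.5]
finger_gap: 0.0255
clock: 5.35
tcp_pos: [0.5377, -0.179, 0.0093]
ee_rot: [3.142, -0.0, 3.027]
ft_force: [0.4, -0.0, -0.2]
finger_gap: 0.0258
clock: 5.55
tcp_pos: [0.5416, -0.1794, 0.0093]
ee_rot: [3.142, -0.0, 3.027]
ft_force: [-1.0, -0.1, -0.6]
finger_gap: 0.0255
[-1.01573973 -0.11422583 -0.61604123]
```

View pics/s5.png

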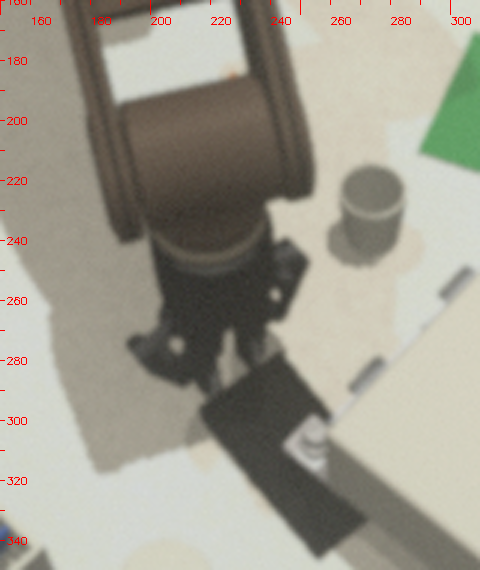

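View pics/d5.png

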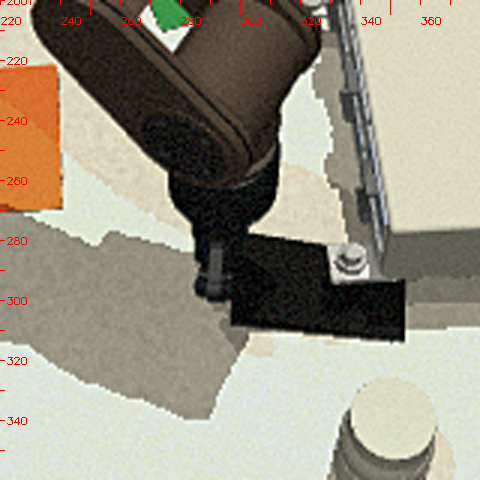

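```bash
for i in 1; do :; done
python3 -m inch '[[[-0.008,0,0,0,0,0,0.3],[-0.016,0,0,0,0,0,0.3]]]'|grep -E "tcp|ft"
python3 -m inch '[[[-0.008,0,0,0,0,0,0.3],[-0.016,0,0,0,0,0,0.3]]]'|grep -E "tcp|ft"
```

```text
tcp_pos: [0.5455, -0.1799, 0.0094]
ft_force: [-1.8, -0.3, 1.3]
tcp_pos: [0.5496, -0.1804, 0.0094]
ft_force: [-1.1, 0.8, 0.7]
```

```bash
python3 -m inch '[[[-0.008,0,0,0,0,0,0.3],[-0.016,0,0,0,0,0,0.3]]]'|grep -E "tcp|ft"
```

```text
tcp_pos: [0.5533, -0.1808, 0.0093]
ft_force: [-4.3, -0.5, 2.2]
```

```bash
python3 -m inch '[[[-0.008,0,0,0,0,0,0.3],[-0.016,0,0,0,0,0,0.3]]]'|grep -E "tcp|ft"
```

```text
tcp_pos: [0.5557, -0.1809, 0.0093]
ft_force: [-9.9, 0.4, 8.3]
```

The push force jumped to about 10 N, so the wedge is snug. I'll back off and look.

```bash
python3 -m inch '[[[0.01,0,0,0,0,0,0.3],[0.04,0,0,0,0,0,0.3],[0.1,0,0,0,0,0,0.3],[0.1,0,-0.2,0,0,0,0.2],[0.1,0,-0.4,0,0,0,0.1],[0.1,0,-0.6,0,0,0,0],[0.1,0,-0.7,0,0,0,0],[0.1,0,-0.7,0,0,0,0]]]'
python3 - <<'E'
from h import *
print(manip.observe()["ft_force"])
crop("side",260,160,460,380,3,"d6.png")
crop("scene",190,210,450,410,3,"s6.png")
E
```

```text
clock: 7.25
tcp_pos: [0.5355, -0.1799, 0.1904]
ee_rot: [-3.137, 0.012, 3.027]
ft_force: [-0.1, 0.2, -0.2]
finger_gap: -0.0001
[-0.11336463  0.20799576 -0.15826277]
```

View pics/s6.png

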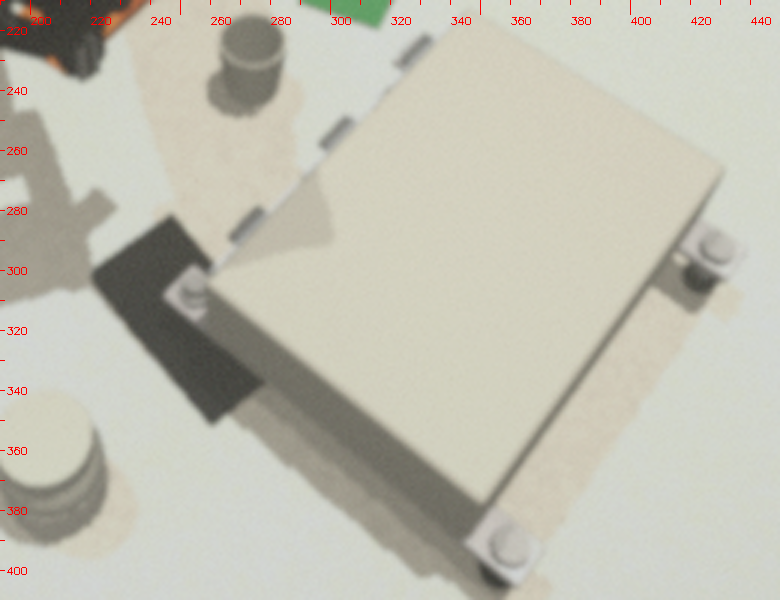

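View pics/d6.png

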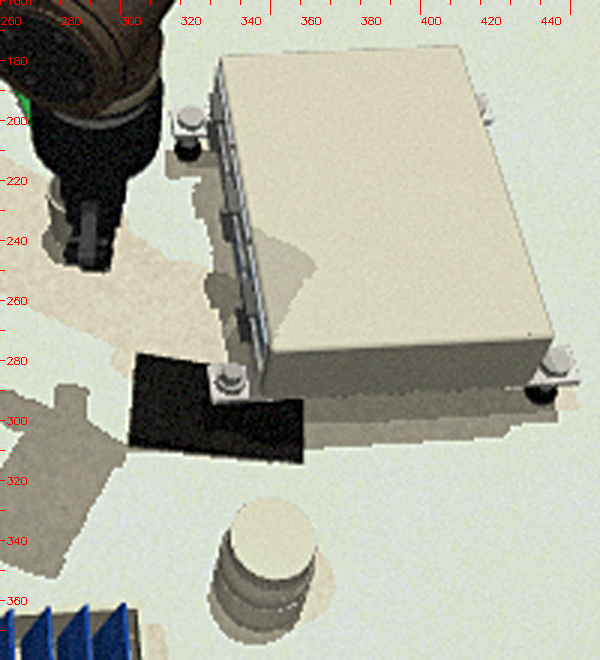

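The cabinet looks unmoved: its top corners are at the same pixels as before (side view (349,277) and (444,272)). The wedge lies centrally under the foot. Next I move over the press corner with the fingers shut.

```bash
python3 -m inch '[[[-0.2,0.02,0,0,0,0,0],[-0.4,0.044,0,0,0,0,0],[-0.583,0.044,0,0,0,0,0],[-0.583,0.044,0,0,0,0,0],[-0.583,0.044,0.1,0,0,0,0],[-0.583,0.044,0.2,0,0,0,0],[-0.583,0.044,0.216,0,0,0,0],[-0.583,0.044,0.216,0,0,0,0]]]'
python3 - <<'E'
from h import *
s=manip.observe();print(s["ft_force"],s["tcp_pos"])
crop("side",260,160,460,380,3,"d7.png")
crop("scene",190,210,450,410,3,"s7.png")
E
```

```text
clock: 8.15
tcp_pos: [0.6766, -0.1835, 0.1271]
ee_rot: [3.14, -0.006, 3.027]
ft_force: [0.6, 0.8, 0.4]
finger_gap: -0.0002
[0.60445785 0.77239752 0.42332607] [ 0.67664166 -0.18346981  0.12713093]
```

View pics/s7.png

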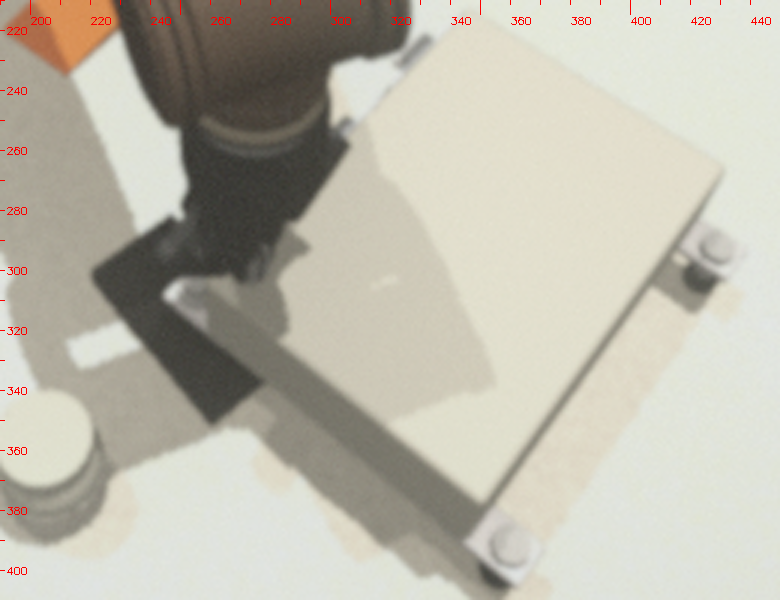

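View pics/d7.png

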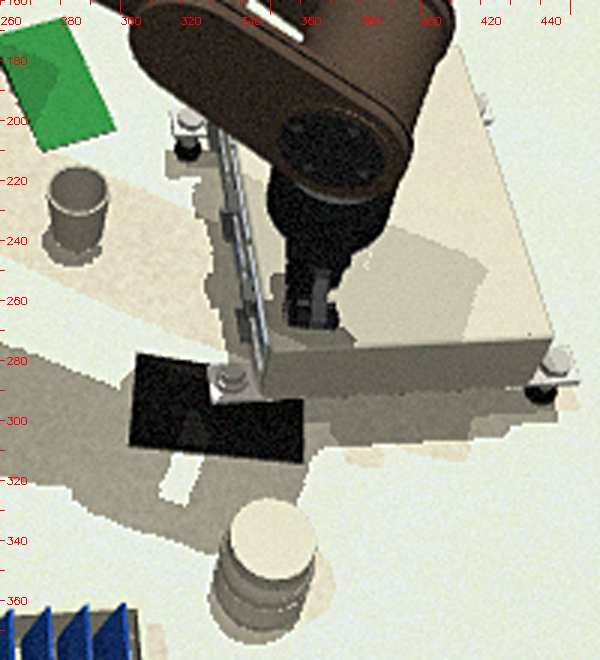

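The fingertips hover over the front right corner of the top (side view about (364,268)). Now I press down in small steps.

```bash
python3 -m inch '[[[0,0,0.01,0,0,0,0],[0,0,0.02,0,0,0,0],[0,0,0.03,0,0,0,0],[0,0,0.036,0,0,0,0],[0,0,0.036,0,0,0,0]]]'|grep -E "tcp|ft"
python3 -m inch '[[[0,0,0.008,0,0,0,0],[0,0,0.016,0,0,0,0],[0,0,0.016,0,0,0,0]]]'|grep -E "tcp|ft"
```

```text
tcp_pos: [0.6784, -0.1841, 0.121]
ft_force: [0.8, 0.3, -0.6]
tcp_pos: [0.6783, -0.1841, 0.1168]
ft_force: [1.4, 0.8, -0.8]
```

```bash
python3 -m inch '[[[0,0,0.008,0,0,0,0],[0,0,0.012,0,0,0,0],[0,0,0.012,0,0,0,0]]]'|grep -E "tcp|ft"
```

```text
tcp_pos: [0.6787, -0.1842, 0.1147]
ft_force: [-0.8, 0.0, 1.5]
```

```bash
python3 -m inch '[[[0,0,0.004,0,0,0,0],[0,0,0.004,0,0,0,0]]]'|grep -E "tcp|ft"
python3 -m inch '[[[0,0,0.004,0,0,0,0],[0,0,0.004,0,0,0,0]]]'|grep -E "tcp|ft"
```

```text
tcp_pos: [0.6787, -0.1842, 0.1146]
ft_force: [-2.8, 1.2, 4.5]
tcp_pos: [0.6787, -0.1843, 0.1145]
ft_force: [-4.1, 0.2, 7.1]
```

```bash
python3 -m inch '[[[0,0,0.004,0,0,0,0],[0,0,0.008,0,0,0,0],[0,0,0.01,0,0,0,0],[0,0,0.01,0,0,0,0],[0,0,0.01,0,0,0,0],[0,0,0.01,0,0,0,0]]]'|grep -E "clock|tcp|ft"
python3 - <<'E'
from h import *
for i in range(3):
    crop("side",260,160,460,380,3,"d8.png")
    crop("scene",190,210,450,410,3,"s8.png")
    s=manip.observe();print(s["ft_force"],s["tcp_pos"])
E
```

```text
clock: 10.35
tcp_pos: [0.6787, -0.1843, 0.1144]
ft_force: [-8.2, 2.7, 15.0]
[-7.41804273  2.82411584 14.8835633 ] [ 0.67874823 -0.18433773  0.11441316]
[-7.95886569  3.32602205 14.98104   ] [ 0.67876867 -0.18433543  0.11442125]
[-7.47171077  3.36903889 14.00963062] [ 0.67876205 -0.18431413  0.11444277]
```

View pics/s8.png

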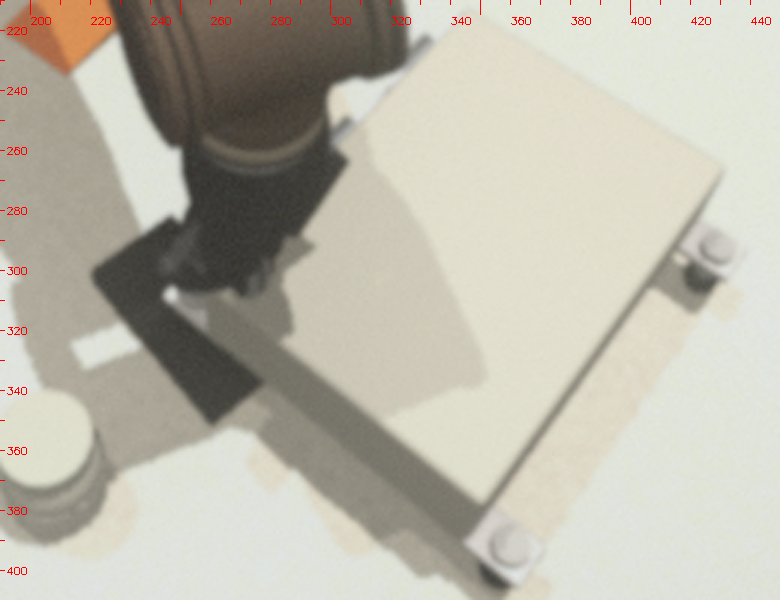

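View pics/d8.png

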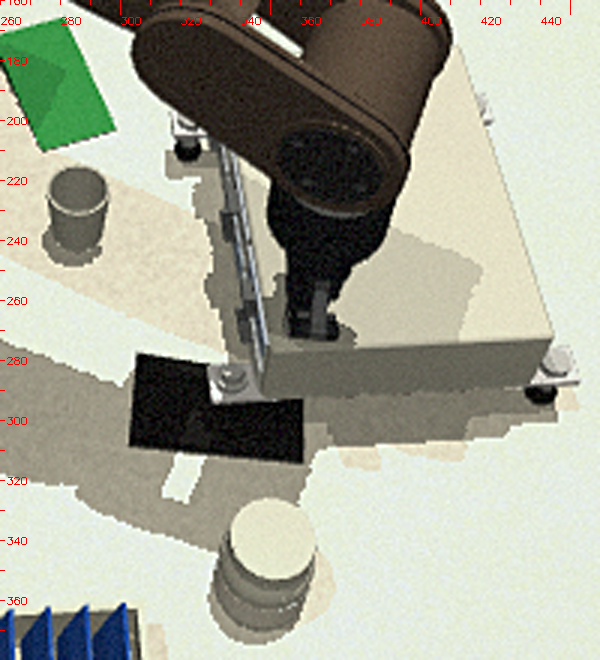

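The press point barely sank, from 114.7 mm at 1.5 N to 114.4 mm at 15 N, so the load goes through the wedge and the cabinet is level. Handing in.

```bash
python3 -c "
from workcell import manip
print(manip.finish_job()); s=manip.observe();print(s['clock'],s['ft_force'],s['tcp_pos'])"
```

```text
the job is handed in; nothing more can be done
None
the job is handed in; nothing more can be done
```

I pushed the black rubber wedge, thin end first, under the short foot until it jammed, then pressed down on that corner and handed the job in while still pressing. The job gave no verdict, so the result rests on my own checks below.

- **Wedge:** the push force rose to about 10 N at the end, past the 6 N that counts as snug. By my estimate the thin end is about 60 mm past the foot, and the foot sits within a few millimetres of the wedge's centre line.
- **Press:** the fingertips pressed with about 14 to 15 N at (0.679, −0.184), which I estimate is within 5 mm of the corner point. There was also a sideways force of about 8 N on the tool.
- **Level:** the press point sank only about 0.3 mm as the force rose from 1.5 to 15 N, so the cabinet stands level and no longer rocks.
- **Surroundings:** in the last pictures the cabinet, jar and cup are where they started, and so is the part of the tray in view. I handed in shortly after 10.35 s on the clock, well inside the 48 s limit.

Two measurements disagreed slightly. The foot position read from the pictures differed by about 6 mm from the one worked out from the cabinet's corners. I used a value in between, and the difference is well inside the ±33 mm allowed. I could not measure the force between wedge and cabinet directly; I inferred it from how little the corner sank.

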